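Turn the slotted recipe holder in its cradle and stand the board in it

TASK

The round wooden recipe holder lies in its V-shaped cradle with its long slot turned down or away. Roll it over in the cradle, without taking it out of the cradle, until the slot faces straight up, and let go of it. Then take the small recipe board from its storage block and stand it upright in the slot, bottom edge fully down and within the length of the holder; leave the tin, the spice jar and the garlic where they are.

Things in the scene. Friction and masses are not known exactly. Their poses are not given: they have to be found in the camera images.
- bar_center (a point): Centre (on the axis, half-way along) of the loose round holder: plain light wooden bar, 56 mm diameter, 150 mm long, 0.24 kg. x runs along the bar, z points out of its slot (z up = slot up). Held only by weight and friction, it stays at whatever angle it is left. Grip it across the diameter in its middle 90 mm. At the start the slot is turned 110 to 180 degrees from up, either way round.
- slot_floor (a point): Middle of the floor of the holder's slot, 3 mm from the bar's axis towards the mouth; axes as the bar's. The slot runs the whole length, open at both ends: 10 mm wide, 25 mm deep, with a 3 mm bevel at each lip (16 mm wide at the mouth).
- cradle_seat (a point): Point of the fixed dark wooden cradle on the axis of a bar lying in it, half-way along, 75 mm above the worktop; x along the V, z up. A board 150 x 76 x 10 mm with a V-block (90 degree V, 76 mm wide, 26 mm long, top 10 mm below the bar's axis) at each end, centred 61 mm from the middle; the 96 mm between the blocks are clear down to the board.
- card_center (a point): Centre of the loose recipe board: light wood with blank white paper on both faces, 90 mm wide (x), 6 mm thick (y), 105 mm high (z, up), 0.05 kg. It starts upright in the storage block to the right of the cradle; its upper 75 mm are free to grip across the thickness.
- stand_groove (a point): Middle of the groove's floor in the fixed dark wooden storage block, 8 mm above the worktop; x along the groove, z up. The block is 100 x 52 mm, 38 mm high; the groove is 10 mm wide and 30 mm deep, open at both ends and above.
- tin_center (a point): Centre of the round tin, 75 mm diameter, 58 mm high; stays where it is.
- spice_jar_center (a point): Centre of the spice jar, 47 mm wide, 98 mm high; stays where it is.
- garlic_center (a point): Centre of the garlic bulb, 56 mm; stays where it is.
Things that resemble listed ones, but are neither listed nor needed, are in the scene too. There is more than one size of the part that bears card_center; the job needs the largest.

How it is judged:
By the outcome, as a careful person would: the job done as asked, in the order asked, and still so for the second after the job is handed in, with the robot touching nothing.
It also fails if it takes over 72 s, if anything falls off the work surface, if the arm or the gripper's body presses on something with over 40 N, if the wrist force passes 120 N, or if a joint passes its speed limit or range.

ROBOT

A 6-joint arm with a two-finger parallel gripper is mounted at the origin on a cart in front of the work surface, level with it; the furniture and walls round the work are solid. World frame = base frame: x ahead of the robot, y to its left, z up, the work surface at z = 0. Lengths are in mm, angles in degrees, forces in N, time in s.
With the tool pointing down it reaches from about 325 to 775 mm from the base axis. Payload 5.5 kg.
Tool frame: the origin (TCP) lies at the very end of the fingers, on their centre line; the grasp point (between the pads) lies grasp_offset behind it (grasp_offset is the distance from the TCP to the grasp point, in mm); z points along the fingers, y is the direction in which the jaws open and shut (so a half turn about z gives the same grasp; the last joint's range is limited). The gripper opens to 88 mm and grips with 3 to 60 N. Pads are 20 mm wide; open, the fingers measure 115 mm over their backs; the gripper's body (75 mm by 178 mm) begins 61 mm behind the grasp point.
Start: joints at [68.6, 5.22, 70.514, -0, 104.267, -3.249], TCP at [186.921, 570.155, 193.631] pointing down, gripper open.
Joint ranges: [-164.24, 164.24], [-49.07, 125.15], [9.68, 141.18], [-86.29, 266.29], [3.28, 154.24], [-151.56, 151.56]. Speed limits (degrees/s): [147.25, 147.25, 172.46, 180, 180, 180].

INTERFACE

Orientations are given as [roll, pitch, yaw] about the fixed x, y, z axes, in that order (R = Rz(yaw) Ry(pitch) Rx(roll)).
In Python, from workcell import get_state, get_image, finish_job, grasp_offset gives the robot as it stands.
- The arm moves only by the shell command python3 -m pendant 'ROWS'. ROWS is JSON, a list of rows, each an object with "dp": the shift along the tool's x, y, z in units of 250 mm (1.0 is 250 mm), a list of three; "rotation": the turn, a rotation vector about the tool's x, y, z in units of 90 degrees (1.0 is 90 degrees), a list of three; "hand": the finger opening in mm, from 0 to 87.8. A call has 1 to 8 rows; each row is the pose to reach, as a shift and turn from the pose commanded when the call began, along the tool's axes at that moment; what a row does not reach only later rows make up. A row lasts 1/8 s, in which the tool goes at most 62.5 mm and 10.7 degrees, less where a joint would pass 70% of its speed; a pose out of reach is approached as far as the arm can. A call with a number of a shift or a turn outside -1 to 1 is refused whole. A call with a gripper value outside its range is refused whole. The fingers move at their own pace and stop on an object; the grip force is fixed at half the most. Time passes only in rows, so rows that repeat a pose let the fingers close. It gives the time, the measured TCP pose, the force and the opening at its end, in the units of the state.
- get_state(): the state, without advancing time (a new reading comes with each control period).
- get_image(name): name is "side" or "top"; returns a dict with "img" (480x640x3 uint8, red, green, blue), "depth" (480x640 float32, mm along the optical axis (not along the pixel's ray), 0 where there is no reading), "vfov" (degrees; the focal length in pixels is half the picture's height over the tangent of half this angle, whatever the lens; pixels are square), "cx", "cy" (the principal point, pixels), "R" (3x3) and "t" (3): a world point X has camera coordinates R X + t. Camera axes: x right, y down, z forward; pixel columns grow to the right and rows downward; lengths in mm; the calibration is good to about 2 mm. A picture is of the moment at which its call begins.
- finish_job(): hands the job in, once; it reports no verdict.
The state is a dict: "clock": time; "joint_positions": joint angles; "joint_vel": joint speeds; "tau": joint torques, N m; "position": TCP position; "tcp_rot": TCP orientation; "force": force on the tool from outside, world axes, zero at the start; "ft_torque": the same for the moment, N m; "finger_gap": finger opening in mm.
Only numpy, scipy, OpenCV 4.12 (cv2) and the standard library are available. Lean on these libraries where they do the work, as an engineer would, in place of code of your own. Each camera call takes 0.05 s, during which the arm holds its last target. There are 200 camera calls.

## Working session

There is one attempt and no reset: what is moved stays moved. The work goes in short steps, Python scripts to look and compute and a shell command to move; the robot and the scene stay as the last step left them, time stands still between calls to the robot, and variables do not carry over. Pictures are saved under pics/ and viewed, about 8 in all and at most 12, crops included, and the job is handed in when it is done.

```bash
mkdir -p pics
cat > h.py <<'E'
import numpy as np, cv2
from workcell import get_state, get_image, grasp_offset
def shot(n):
    d=get_image(n); np.savez(f'{n}.npz',**d); return d
def pts(d):
    f=240/np.tan(np.radians(d['vfov'])/2); v,u=np.mgrid[:480,:640]; z=d['depth'].astype(float)
    c=np.stack([(u-d['cx'])/f*z,(v-d['cy'])/f*z,z],-1)
    return (c-d['t'])@d['R']
def save(img,n): cv2.imwrite(f'pics/{n}.png',cv2.cvtColor(np.ascontiguousarray(img),cv2.COLOR_RGB2BGR))
E
python3 - <<'E'
from h import *
s=get_state();print(s,grasp_offset)
for n in('top','side'):
    d=shot(n);save(d['img'],n+'0');print(n,d['vfov'],d['cx'],d['cy'],d['R'].round(3).tolist(),d['t'])
    print((-d['R'].T@d['t']).round())
E
```

```text
{'clock': 0.0, 'joint_positions': array([ 6.85996869e+01,  5.26257549e+00,  7.05823051e+01, -4.04046980e-04,
        1.04267575e+02, -3.25032920e+00]), 'joint_vel': array([-0.09305256,  0.05949279, -0.02475307, -0.06227275, -0.13962229,
       -0.04030989]), 'tau': array([-1.96565430e-03, -4.46464062e+01, -4.06436741e+01,  6.96058804e-02,
        2.97774514e-02, -1.54603508e-04]), 'position': array([186.79092917, 569.80036231, 192.50832636]), 'tcp_rot': array([-1.79887703e+02, -5.98491718e-03,  1.61849911e+02]), 'force': array([ 0.18337857, -0.0670163 ,  0.61398747]), 'ft_torque': array([ 0.00706994,  0.017707  , -0.00765389]), 'finger_gap': 87.89422085751973} 18.700000000000003
top 44.29513364140435 327.461149566471 236.6467933857302 [[0.027, -1.0, 0.005], [-0.975, -0.027, -0.222], [0.222, 0.001, -0.975]] [ -66.58900323  503.80822526 1415.87812583]
[ 178.  -54. 1493.]
side 54.97176587283943 326.38451038812815 240.03533097932132 [[0.946, -0.323, -0.027], [-0.146, -0.351, -0.925], [0.29, 0.879, -0.379]] [-465.94089599  128.02192597 1014.2654563 ]
[ 166. -997.  490.]
```

View pics/top0.png

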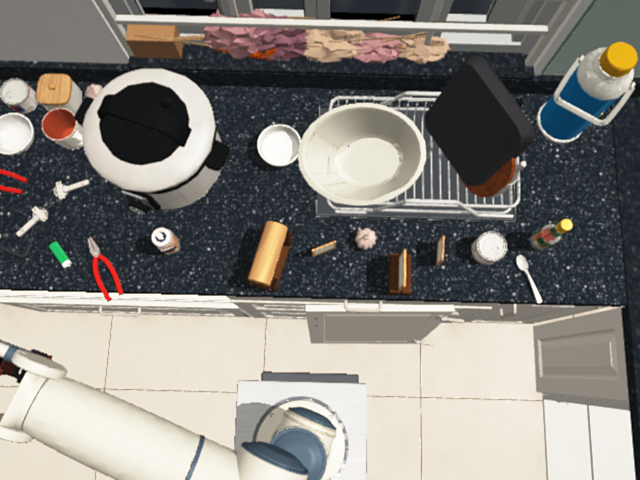

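View pics/side0.png

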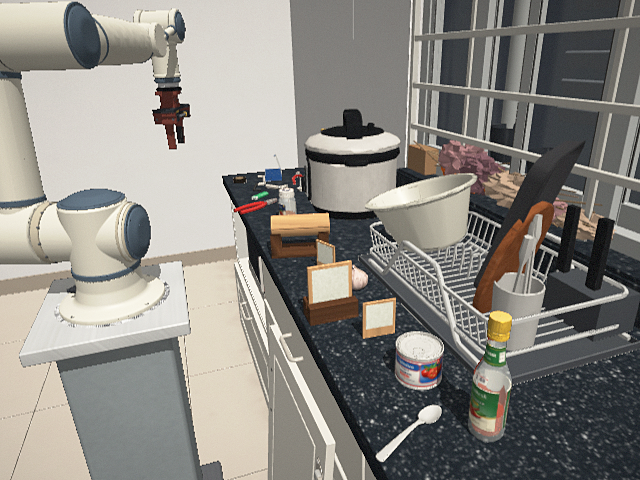

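The top view shows the bar in its cradle at (268,254). The board candidates in the top view are (324,248), (400,270) and (441,250); in the side view they are (325,252), (330,283) and (379,318). The one standing in the dark block, at top (400,270) and side (330,283), fits: it is the largest and it is in the storage block. I'll measure its size and confirm with a crop.

Run:
```python
from h import *
D={n:dict(np.load(n+'.npz')) for n in('top','side')}
def cl(P,m,lo,hi): 
    q=P[m]; return q[((q>lo)&(q<hi)).all(1)]
T=pts(D['top']);S=pts(D['side'])
z=np.zeros((480,640),bool)
def box(x0,x1,y0,y1): m=z.copy();m[y0:y1,x0:x1]=1;return m
# rough
for n,(u,v) in dict(bar=(268,254),card=(402,270),cA=(324,248),cB=(441,250),garlic=(366,238),jar=(165,240),tin=(489,247)).items():
    print(n,T[v,u].round())
for n,(u,v) in dict(bar=(300,222),card=(330,283),cA=(325,252),cB=(379,318)).items(): print('side',n,S[v,u].round())
# bar: top points between z 80..110
q=cl(T,box(235,305,210,300),[-9e9,-9e9,86],[9e9,9e9,115]);
if len(q):
    r=cv2.minAreaRect(q[:,:2].astype(np.float32));print('bar>86',len(q),r,q[:,2].max(),np.percentile(q[:,2],98))
q=cl(S,box(265,335,205,262),[-9e9,-9e9,86],[9e9,9e9,115]);print('sidebar',len(q),q.min(0),q.max(0))
# card
q=np.vstack([cl(T,box(380,420,240,300),[-9e9,-9e9,60],[9e9,9e9,130])]);r=cv2.minAreaRect(q[:,:2].astype(np.float32));print('card top',len(q),r,np.percentile(q[:,2],98))
q=cl(S,box(300,360,255,305),[-9e9,-9e9,50],[9e9,9e9,130]);r=cv2.minAreaRect(q[:,:2].astype(np.float32));print('card side',len(q),r,np.percentile(q,[2,98],axis=0).round(1))
c=lambda n,x0,x1,y0,y1,s:cv2.resize(D[n]['img'][y0:y1,x0:x1],None,fx=s,fy=s,interpolation=cv2.INTER_CUBIC)
a=c('side',260,400,200,340,4)[:560,:];b=c('top',235,455,215,300,3)
W=np.zeros((600,800,3),np.uint8);W[:280,:280]=cv2.resize(a[:280,:280],(280,280));
W[:345,:460]=cv2.resize(c('side',260,410,205,340,3)[:345,:460],(460,345)) if 0 else 0
s=c('side',262,402,207,342,2.5);W[:s.shape[0],:s.shape[1]]=s;t=c('top',235,455,215,298,3);W[340:340+t.shape[0],:t.shape[1]]=t
x=c('side',265,335,205,262,6);W[:x.shape[0],370:370+x.shape[1]]=x[:,:430]
save(W,'crop1')
```

```text
bar [449.  89.  99.]
card [ 418. -233.  105.]
cA [477. -45.  52.]
cB [ 478. -335.   61.]
garlic [ 507. -150.   46.]
jar [476. 339. 101.]
tin [ 491. -456.   54.]
side bar [448.  70.  90.]
side card [ 420. -240.   72.]
side cA [475. -45.  50.]
side cB [ 478. -341.   39.]
bar>86 1290 ((455.94769287109375, 91.67224884033203), (54.151248931884766, 150.5465850830078), 75.86474609375) 111.80753679851742 107.46690934768667
sidebar 565 [376.33210014  49.29343929  86.04091054] [524.31979951 114.13096853 103.38072266]
card top 203 ((422.67864990234375, -235.96035766601562), (88.99835205078125, 6.988388538360596), 0.237035870552063) 117.89079348052452
card side 1337 ((460.1098327636719, -175.23947143554688), (203.75892639160156, 78.29658508300781), 57.38485336303711) [[ 375.8 -243.6   51.2]
 [ 463.6 -236.6  112.4]]
```

View pics/crop1.png

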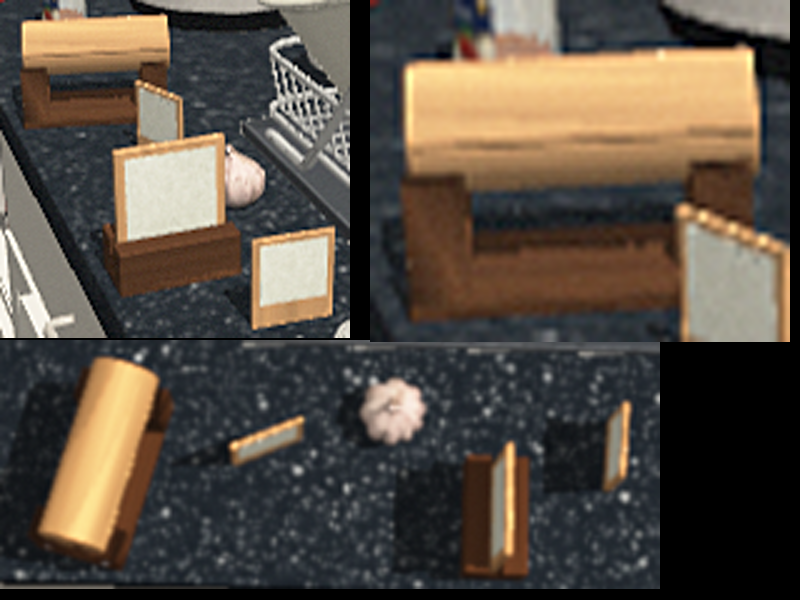

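The crop confirms it. The board in the block (crop (170,190)) is the largest at 89 mm wide with its top near 113 mm; the free-standing ones at crop (160,110) and (290,280) are smaller. The slot isn't visible, so it faces down or towards +y. Next is a finer axis fit and a check of the free space.

Run:
```python
from h import *
from scipy.optimize import least_squares
T=pts(np.load('top.npz'));S=pts(np.load('side.npz'))
def f(P,zmin=80):
    q=P.reshape(-1,3); a=np.array([.97,-.243]); e=q[:,:2]-[455,91]
    s=e@a; l=e@[.243,.97]; return q[(abs(s)<65)&(abs(l)<40)&(q[:,2]>zmin)&(q[:,2]<112)]
for nm,qs in(('top',[f(T)]),('side',[f(S)]),('both',[f(T),f(S)])):
    q=np.vstack(qs)
    def r(p):
        a=p[2]; l=(q[:,0]-455)*np.sin(a)+(q[:,1]-91)*np.cos(a)-p[0]
        return np.hypot(l,q[:,2]-p[1])-28
    o=least_squares(r,[0,75,np.radians(14)],loss='soft_l1');print(nm,len(q),o.x[:2],np.degrees(o.x[2]),np.std(o.fun))
for nm,P in(('top',T),('side',S)):
    q=P.reshape(-1,3);s=(q[:,:2]-[455,91])@[.97,-.243];l=(q[:,:2]-[455,91])@[.243,.97]
    m=(abs(l)<12)&(q[:,2]>90)&(q[:,2]<112);print(nm,'ends',np.percentile(s[m],[.5,2,98,99.5]))
    m=(q[:,2]>130)&(q[:,1]>100)&(q[:,1]<450)&(q[:,0]>300)&(q[:,0]<620);print('tall',q[m].min(0) if m.any() else 0,m.sum())
for nm,P,b in(('top',T,(380,425,235,305)),('side',S,(295,365,250,325))):
    q=P[b[2]:b[3],b[0]:b[1]].reshape(-1,3)
    m=(q[:,2]>55)&(q[:,2]<120)&(abs(q[:,1]+236)<15);k=q[m];print(nm,'card',np.percentile(k,[2,50,98],axis=0).round(1).tolist(),'slope deg',np.degrees(np.arctan(np.polyfit(k[:,0],k[:,1],1)[0])))
    m=(abs(q[:,2]-38)<6)&(abs(q[:,1]+236)<40);k=q[m];print('block',np.percentile(k,[1,99],axis=0).round(1).tolist())
```

```text
top 1188 [ 1.69743737 75.06573602] 14.502731757254434 2.4902888567232964
side 628 [ 0.3612854  73.65612027] 14.468832667879115 1.8599687612414098
both 1816 [ 1.49971    74.77408976] 14.505336343541279 2.326056827936948
top ends [-73.92175502 -72.0658084  520.90083758 525.86568995]
tall [558.03350552 244.54057945 130.09339777] 2983
side ends [-74.56656598 -69.40266191 889.63635689 890.67604698]
tall [556.33006068 239.5498946  130.24752102] 1396
top card [[378.3, -239.3, 56.6], [418.3, -234.6, 107.0], [465.6, -232.9, 117.8]] slope deg -0.6008113461136207
block [[373.5, -261.8, 32.2], [472.0, -211.1, 43.2]]
side card [[375.8, -243.6, 56.3], [418.2, -240.7, 85.7], [462.8, -237.1, 112.4]] slope deg -1.2053581575420225
block [[370.1, -265.7, 32.6], [468.1, -216.9, 43.7]]
```

```bash
cat >> h.py <<'E'
from scipy.spatial.transform import Rotation as Ro
BAR=np.array([455.3,92,75.]);YB=165.5
def Rt(yaw,phi): return Ro.from_euler('z',yaw,degrees=True)*Ro.from_euler('x',180+phi,degrees=True)
def delta(P,yaw,phi,back=0):
    "grasp point P, retreated by back along tool axis"
    s=get_state();R0=Ro.from_euler('xyz',s['tcp_rot'],degrees=True);R=Rt(yaw,phi);z=R.as_matrix()[:,2]
    t=np.array(P)+z*(grasp_offset-back)
    print('dp',((R0.inv().apply(t-s['position']))/250).round(3).tolist(),'rot',(np.degrees((R0.inv()*R).as_rotvec())/90).round(3).tolist(),'tcp',t.round(1))
def st():
    s=get_state();print(s['clock'],s['position'].round(1),s['tcp_rot'].round(1),s['force'].round(1),round(s['finger_gap'],1))
E
python3 -c "
from h import *
delta(BAR,YB,30,90);delta(BAR,YB,0,100)"
```

```text
dp [-1.607, -1.339, 0.226] rot [0.332, -0.011, -0.04] tcp [464.2 126.5 136.7]
dp [-1.616, -1.481, 0.148] rot [-0.001, -0.0, -0.041] tcp [455.3  92.  156.3]
```

```bash
python3 -m pendant '[{"dp":[-0.95,-0.8,0],"rotation":[0.33,0,-0.04],"hand":87.8},{"dp":[-0.95,-0.8,0],"rotation":[0.33,0,-0.04],"hand":87.8},{"dp":[-0.95,-0.8,0],"rotation":[0.33,0,-0.04],"hand":87.8},{"dp":[-0.95,-0.8,0],"rotation":[0.33,0,-0.04],"hand":87.8},{"dp":[-0.95,-0.8,0],"rotation":[0.33,0,-0.04],"hand":87.8},{"dp":[-0.95,-0.8,0],"rotation":[0.33,0,-0.04],"hand":87.8},{"dp":[-0.95,-0.8,0],"rotation":[0.33,0,-0.04],"hand":87.8}]'; python3 -c "
from h import *
delta(BAR,YB,30,90)"
```

```text
clock: 0.98
position: [350.1, 306.2, 193.4]
tcp_rot: [-150.3, -0.9, 165.3]
force: [-0.3, 0.6, -0.7]
finger_gap: 87.8
dp [-0.628, -0.396, 0.474] rot [0.004, -0.01, 0.003] tcp [464.2 126.5 136.7]
```

```bash
python3 -m pendant '[{"dp":[-0.63,-0.4,0.47],"rotation":[0,-0.01,0],"hand":87.8},{"dp":[-0.63,-0.4,0.47],"rotation":[0,-0.01,0],"hand":87.8},{"dp":[-0.63,-0.4,0.47],"rotation":[0,-0.01,0],"hand":87.8},{"dp":[-0.63,-0.4,0.47],"rotation":[0,-0.01,0],"hand":87.8},{"dp":[-0.63,-0.4,0.47],"rotation":[0,-0.01,0],"hand":87.8},{"dp":[-0.63,-0.4,0.47],"rotation":[0,-0.01,0],"hand":87.8}]'; python3 -c "
from h import *
delta(BAR,YB,30,0)
save(shot('side')['img'][120:360,200:520].repeat(2,0).repeat(2,1),'s1')"
```

```text
clock: 1.72
position: [464.6, 127.6, 138.7]
tcp_rot: [-150.4, -0.2, 165.8]
force: [0.5, 1.3, 0.0]
finger_gap: 87.8
dp [0.0, -0.002, 0.369] rot [0.004, 0.0, 0.004] tcp [453.   82.9  58.8]
```

View pics/s1.png

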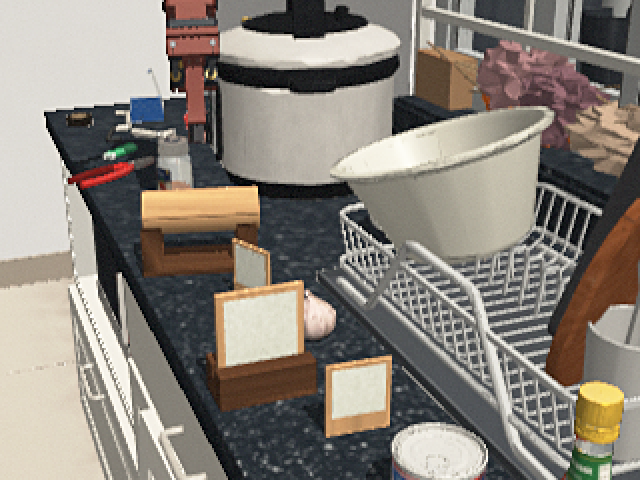

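The gripper, at (195,100) in the enlarged view, hangs leaning above the bar, which is at (200,210). Fingers are open and nothing is in the way, so I'll go in.

```bash
python3 -m pendant '[{"dp":[0,0,0.18],"rotation":[0,0,0],"hand":87.8},{"dp":[0,0,0.3],"rotation":[0,0,0],"hand":87.8},{"dp":[0,0,0.37],"rotation":[0,0,0],"hand":87.8},{"dp":[0,0,0.37],"rotation":[0,0,0],"hand":87.8},{"dp":[0,0,0.37],"rotation":[0,0,0],"hand":87.8}]'; python3 -c "
from h import *
delta(BAR,YB,30,0)"
```

```text
clock: 2.4
position: [454.2, 82.6, 59.5]
tcp_rot: [-150.4, -0.0, 165.8]
force: [-0.2, 0.2, 0.2]
finger_gap: 87.7
dp [0.005, 0.001, 0.002] rot [0.004, 0.001, 0.003] tcp [453.   82.9  58.8]
```

Close.

```bash
python3 -m pendant '[{"dp":[0,0,0],"rotation":[0,0,0],"hand":40},{"dp":[0,0,0],"rotation":[0,0,0],"hand":40},{"dp":[0,0,0],"rotation":[0,0,0],"hand":40},{"dp":[0,0,0],"rotation":[0,0,0],"hand":40},{"dp":[0,0,0],"rotation":[0,0,0],"hand":40},{"dp":[0,0,0],"rotation":[0,0,0],"hand":40}]'; python3 -c "
from h import *
for p in range(-10,-81,-10): f=np.radians(p);print(p,(18.7/250*np.array([-np.sin(f),np.cos(f)-1])).round(3),round(p/90,3))"
```

```text
clock: 3.15
position: [453.7, 82.2, 58.1]
tcp_rot: [-150.4, -0.1, 165.8]
force: [0.5, 3.2, -1.0]
finger_gap: 51.0
-10 [ 0.013 -0.001] -0.111
-20 [ 0.026 -0.005] -0.222
-30 [ 0.037 -0.01 ] -0.333
-40 [ 0.048 -0.017] -0.444
-50 [ 0.057 -0.027] -0.556
-60 [ 0.065 -0.037] -0.667
-70 [ 0.07  -0.049] -0.778
-80 [ 0.074 -0.062] -0.889
```

Gap 51 mm is less than the 56 mm diameter, so a pad has probably sunk into the slot mouth, which puts the slot about 120° towards +y. I'll roll 75° towards −y.

```bash
python3 -m pendant '[{"dp":[0,0.013,-0.001],"rotation":[-0.111,0,0],"hand":40},{"dp":[0,0.026,-0.005],"rotation":[-0.222,0,0],"hand":40},{"dp":[0,0.037,-0.01],"rotation":[-0.333,0,0],"hand":40},{"dp":[0,0.048,-0.017],"rotation":[-0.444,0,0],"hand":40},{"dp":[0,0.057,-0.027],"rotation":[-0.556,0,0],"hand":40},{"dp":[0,0.065,-0.037],"rotation":[-0.667,0,0],"hand":40},{"dp":[0,0.07,-0.049],"rotation":[-0.778,0,0],"hand":40},{"dp":[0,0.072,-0.055],"rotation":[-0.83,0,0],"hand":40}]'; python3 -c "
from h import *
delta(BAR,YB,-45,0)"
```

```text
clock: 4.15
position: [459.2, 103.2, 63.3]
tcp_rot: [134.6, -0.1, 165.7]
force: [-1.4, 2.7, 6.9]
finger_gap: 54.5
dp [0.004, -0.0, 0.008] rot [0.005, -0.002, 0.001] tcp [458.6 104.8  61.8]
```

```bash
python3 -m pendant '[{"dp":[0,0,0],"rotation":[0,0,0],"hand":87.8},{"dp":[0,0,0],"rotation":[0,0,0],"hand":87.8},{"dp":[0,0,0],"rotation":[0,0,0],"hand":87.8},{"dp":[0,0,-0.15],"rotation":[0,0,0],"hand":87.8},{"dp":[0,0,-0.35],"rotation":[0,0,0],"hand":87.8},{"dp":[0,0,-0.48],"rotation":[0,0,0],"hand":87.8},{"dp":[0,0,-0.48],"rotation":[0,0,0],"hand":87.8}]'; python3 -c "
from h import *
st()
a=shot('top')['img'][205:305,215:325];b=shot('side')['img'][180:270,240:360]
W=np.zeros((500,800,3),np.uint8);a=cv2.resize(a,(440,400),interpolation=2);b=cv2.resize(b,(360,270),interpolation=2);W[:400,:440]=a;W[:270,440:]=b;save(W,'roll1')"
```

```text
clock: 5.03
position: [439.2, 19.9, 147.6]
tcp_rot: [135.1, 0.1, 165.7]
force: [-0.1, 0.1, -0.4]
finger_gap: 88.0
5.025 [439.2  19.9 147.6] [1.351e+02 1.000e-01 1.657e+02] [-0.1  0.1 -0.4] 88.0
```

View pics/roll1.png

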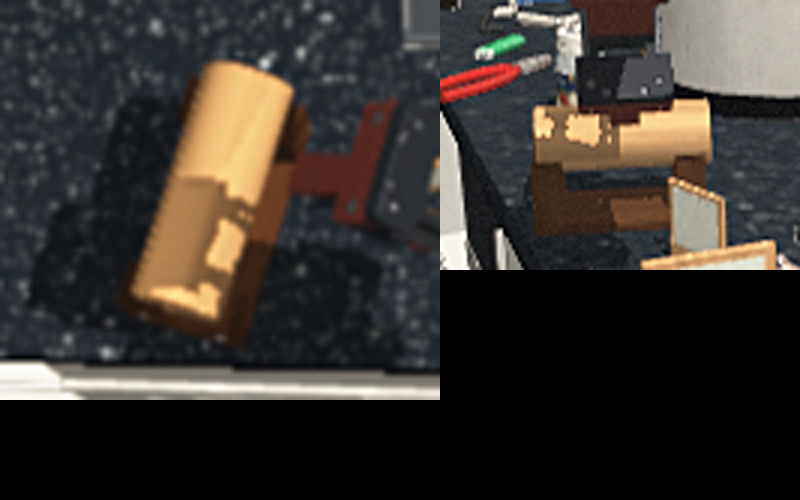

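The slot still isn't visible in the top view; the left lip at (185,150) looks slightly jagged. The bar sits properly in the cradle, so I'll go round to the +30° lean and repeat the roll.

```bash
python3 -c "
from h import *
delta(BAR,YB,-8,110);delta(BAR,YB,30,100)"
```

```text
dp [0.004, 0.226, 0.112] rot [0.411, -0.003, 0.002] tcp [452.1  79.7 165.4]
dp [0.003, 0.32, 0.32] rot [0.833, -0.002, 0.003] tcp [465.5 131.4 145.4]
```

```bash
python3 -m pendant '[{"dp":[0,0.06,0.0],"rotation":[0.1,0,0],"hand":87.8},{"dp":[0,0.12,0.03],"rotation":[0.2,0,0],"hand":87.8},{"dp":[0,0.18,0.07],"rotation":[0.3,0,0],"hand":87.8},{"dp":[0,0.23,0.11],"rotation":[0.41,0,0],"hand":87.8},{"dp":[0,0.27,0.18],"rotation":[0.52,0,0],"hand":87.8},{"dp":[0,0.29,0.23],"rotation":[0.63,0,0],"hand":87.8},{"dp":[0,0.31,0.28],"rotation":[0.74,0,0],"hand":87.8},{"dp":[0,0.32,0.32],"rotation":[0.83,0,0],"hand":87.8}]'; python3 -c "
from h import *
delta(BAR,YB,30,0)"
```

```text
clock: 6.12
position: [465.5, 133.1, 144.7]
tcp_rot: [-150.0, -0.1, 166.0]
force: [0.3, -0.4, -0.2]
finger_gap: 87.7
dp [-0.001, -0.007, 0.401] rot [-0.0, 0.001, 0.006] tcp [453.   82.9  58.8]
```

```bash
python3 -m pendant '[{"dp":[0,-0.005,0.2],"rotation":[0,0,0],"hand":87.8},{"dp":[0,-0.005,0.34],"rotation":[0,0,0],"hand":87.8},{"dp":[0,-0.005,0.4],"rotation":[0,0,0],"hand":80},{"dp":[0,-0.005,0.4],"rotation":[0,0,0],"hand":40},{"dp":[0,-0.005,0.4],"rotation":[0,0,0],"hand":40},{"dp":[0,-0.005,0.4],"rotation":[0,0,0],"hand":40},{"dp":[0,-0.005,0.4],"rotation":[0,0,0],"hand":40},{"dp":[0,-0.005,0.4],"rotation":[0,0,0],"hand":40}]';  python3 -m pendant '[{"dp":[0,0,0],"rotation":[0,0,0],"hand":40},{"dp":[0,0,0],"rotation":[0,0,0],"hand":40}]';python3 -c "
from h import *
delta(BAR,YB,30,0)"
```

```text
clock: 7.12
position: [454.9, 83.8, 60.8]
tcp_rot: [-150.6, 0.0, 165.8]
force: [1.0, 6.6, 0.6]
finger_gap: 47.9
clock: 7.38
position: [454.8, 83.8, 60.8]
tcp_rot: [-150.6, 0.0, 165.8]
force: [1.9, 6.1, 1.8]
finger_gap: 48.3
dp [0.007, -0.0, 0.009] rot [0.007, 0.002, 0.003] tcp [453.   82.9  58.8]
```

```bash
python3 -m pendant '[{"dp":[0,0.013,-0.001],"rotation":[-0.111,0,0],"hand":40},{"dp":[0,0.026,-0.005],"rotation":[-0.222,0,0],"hand":40},{"dp":[0,0.037,-0.01],"rotation":[-0.333,0,0],"hand":40},{"dp":[0,0.048,-0.017],"rotation":[-0.444,0,0],"hand":40},{"dp":[0,0.057,-0.027],"rotation":[-0.556,0,0],"hand":40},{"dp":[0,0.065,-0.037],"rotation":[-0.667,0,0],"hand":40},{"dp":[0,0.07,-0.049],"rotation":[-0.778,0,0],"hand":40},{"dp":[0,0.072,-0.055],"rotation":[-0.83,0,0],"hand":40}]'; python3 -m pendant '[{"dp":[0,0,0],"rotation":[0,0,0],"hand":87.8},{"dp":[0,0,0],"rotation":[0,0,0],"hand":87.8},{"dp":[0,0,0],"rotation":[0,0,0],"hand":87.8},{"dp":[0,0,-0.15],"rotation":[0,0,0],"hand":87.8},{"dp":[0,0,-0.35],"rotation":[0,0,0],"hand":87.8},{"dp":[0,0,-0.48],"rotation":[0,0,0],"hand":87.8},{"dp":[0,0,-0.48],"rotation":[0,0,0],"hand":87.8}]'; python3 -c "
from h import *
st()
a=shot('top')['img'][205:305,215:325];b=shot('side')['img'][180:270,240:360]
W=np.zeros((500,800,3),np.uint8);a=cv2.resize(a,(440,400),interpolation=2);b=cv2.resize(b,(360,270),interpolation=2);W[:400,:440]=a;W[:270,440:]=b;save(W,'roll2')"
```

```text
clock: 8.38
position: [459.6, 102.6, 64.0]
tcp_rot: [134.7, -0.0, 165.6]
force: [0.1, 1.6, 0.6]
finger_gap: 49.3
clock: 9.25
position: [439.4, 20.1, 149.5]
tcp_rot: [135.1, 0.1, 165.7]
force: [-0.8, -0.5, -0.0]
finger_gap: 87.8
9.25 [439.4  20.1 149.5] [1.351e+02 1.000e-01 1.657e+02] [-0.8 -0.5 -0. ] 87.8
```

View pics/roll2.png

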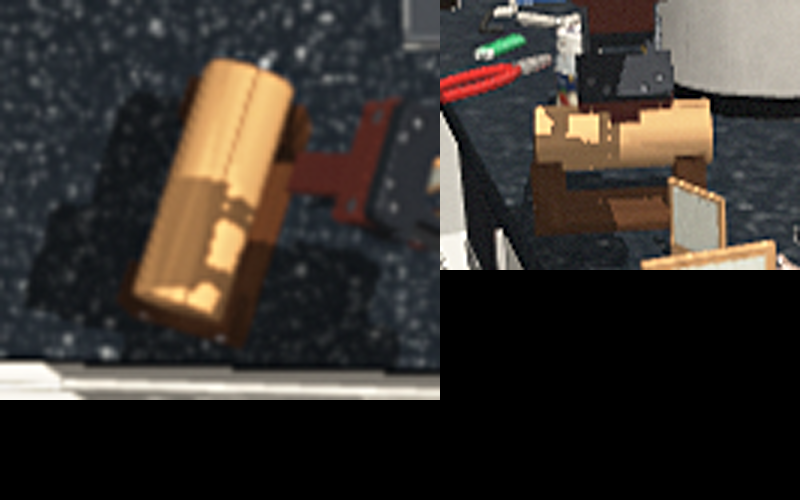

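A thin line has appeared on top of the bar at (262,75)–(240,150), but there is still no 16 mm slot. I'll check the depth profiles of both views against the cylinder.

```bash
cat >> h.py <<'E'
def prof(lo=-68,hi=68):
    for n in('top','side'):
        d=np.load(n+'.npz');P=pts(d);q=P.reshape(-1,3);g=d['img'].reshape(-1,3).mean(1)
        e=q[:,:2]-BAR[:2];a=np.radians(14.5);s=e@[np.cos(a),-np.sin(a)];l=e@[np.sin(a),np.cos(a)];z=q[:,2]-75
        th=np.degrees(np.arctan2(l,z));r=np.hypot(l,z);m=(s>lo)&(s<hi)&(r<36)
        print(n,[(int(t),int(((th[m]>=t)&(th[m]<t+10)).sum()),*np.percentile(r[m&(th>=t)&(th<t+10)],[10,50,90]).round().astype(int).tolist(),int(np.median(g[m&(th>=t)&(th<t+10)]))) for t in range(-150,110,10) if (m&(th>=t)&(th<t+10)).sum()>5])
E
python3 -c "
from h import *
prof(35,68);prof(-68,0)
d=np.load('top.npz')['img'];save(cv2.convertScaleAbs(cv2.resize(d[222:296,242:296],(584,800),interpolation=2)[:600],alpha=1.3,beta=20),'z')"
```

```text
top [(-120, 13, 30, 31, 33, 50), (-110, 13, 31, 34, 36, 30), (-100, 6, 29, 33, 35, 36), (-90, 8, 27, 27, 28, 132), (-80, 9, 26, 27, 28, 157), (-70, 15, 25, 28, 29, 174), (-60, 17, 25, 27, 31, 178), (-50, 18, 25, 28, 30, 184), (-40, 27, 24, 28, 31, 190), (-30, 24, 26, 28, 32, 190), (-20, 30, 26, 28, 31, 173), (-10, 26, 24, 27, 32, 191), (0, 29, 26, 29, 32, 183), (10, 23, 26, 28, 32, 178), (20, 19, 25, 29, 32, 167), (30, 27, 24, 28, 31, 160), (40, 12, 27, 29, 30, 141), (70, 7, 25, 26, 27, 114), (80, 9, 26, 27, 28, 106), (100, 8, 32, 34, 36, 31)]
side [(-120, 13, 27, 29, 32, 105), (-110, 27, 28, 29, 34, 128), (-100, 23, 27, 29, 32, 134), (-90, 25, 26, 28, 32, 155), (-80, 26, 25, 28, 30, 177), (-70, 25, 26, 29, 31, 188), (-60, 22, 25, 28, 30, 197), (-50, 20, 25, 28, 30, 197), (-40, 20, 24, 27, 29, 197), (-30, 12, 26, 27, 28, 191), (-20, 9, 25, 27, 28, 156), (-10, 7, 26, 26, 27, 184)]
top [(-120, 6, 29, 30, 34, 42), (-110, 15, 29, 32, 35, 35), (-90, 12, 26, 27, 27, 97), (-80, 22, 25, 27, 28, 94), (-70, 21, 26, 27, 29, 119), (-60, 40, 24, 27, 30, 132), (-50, 51, 24, 28, 31, 181), (-40, 48, 24, 28, 31, 198), (-30, 51, 24, 27, 31, 135), (-20, 57, 25, 29, 32, 102), (-10, 56, 25, 28, 31, 116), (0, 58, 25, 29, 33, 118), (10, 53, 26, 29, 32, 124), (20, 47, 26, 28, 32, 117), (30, 43, 26, 29, 32, 116), (40, 35, 26, 29, 30, 120), (50, 8, 26, 27, 29, 117), (70, 12, 26, 27, 28, 107), (80, 18, 26, 27, 28, 101), (100, 12, 33, 34, 36, 31)]
side [(-150, 8, 28, 29, 30, 77), (-140, 20, 28, 30, 30, 86), (-130, 21, 27, 29, 31, 93), (-120, 38, 27, 29, 31, 94), (-110, 45, 27, 29, 32, 95), (-100, 48, 26, 28, 31, 95), (-90, 49, 25, 28, 30, 101), (-80, 53, 25, 28, 31, 108), (-70, 52, 25, 28, 30, 178), (-60, 46, 26, 28, 31, 195), (-50, 32, 24, 28, 30, 208), (-40, 42, 25, 27, 29, 192), (-30, 20, 25, 27, 29, 124), (-20, 9, 26, 27, 28, 110), (-10, 15, 25, 26, 27, 111)]
```

The top depth profile has a gap at about +45 to +75° (bearing from up, towards +y), so the slot now seems to lie near +60°. I'll grip at a lean of +20° with the pads clear of the slot, and roll 60° more.

```bash
python3 -m pendant '[{"dp":[0,0.06,0.0],"rotation":[0.1,0,0],"hand":87.8},{"dp":[0,0.12,0.03],"rotation":[0.2,0,0],"hand":87.8},{"dp":[0,0.18,0.07],"rotation":[0.3,0,0],"hand":87.8},{"dp":[0,0.23,0.11],"rotation":[0.41,0,0],"hand":87.8},{"dp":[0,0.27,0.18],"rotation":[0.52,0,0],"hand":87.8},{"dp":[0,0.29,0.23],"rotation":[0.63,0,0],"hand":87.8},{"dp":[0,0.3,0.26],"rotation":[0.72,0,0],"hand":87.8},{"dp":[0,0.3,0.26],"rotation":[0.72,0,0],"hand":87.8}]'; python3 -c "
from h import *
delta(BAR,YB,20,0)"
```

```text
clock: 10.35
position: [461.3, 120.4, 150.7]
tcp_rot: [-160.0, -0.5, 166.2]
force: [0.1, 1.0, 0.6]
finger_gap: 87.8
dp [-0.007, -0.005, 0.399] rot [-0.0, -0.002, 0.009] tcp [453.7  85.8  57.4]
```

```bash
python3 -m pendant '[{"dp":[-0.01,-0.005,0.2],"rotation":[0,0,0.01],"hand":87.8},{"dp":[-0.01,-0.005,0.34],"rotation":[0,0,0.01],"hand":87.8},{"dp":[-0.01,-0.005,0.405],"rotation":[0,0,0.01],"hand":87.8},{"dp":[-0.01,-0.005,0.405],"rotation":[0,0,0.01],"hand":40},{"dp":[-0.01,-0.005,0.405],"rotation":[0,0,0.01],"hand":40},{"dp":[-0.01,-0.005,0.405],"rotation":[0,0,0.01],"hand":40},{"dp":[-0.01,-0.005,0.405],"rotation":[0,0,0.01],"hand":40},{"dp":[-0.01,-0.005,0.405],"rotation":[0,0,0.01],"hand":40}]';  python3 -m pendant '[{"dp":[0,0,0],"rotation":[0,0,0],"hand":40},{"dp":[0,0,0],"rotation":[0,0,0],"hand":40}]';python3 -c "
from h import *
delta(BAR,YB,20,0)"
```

```text
clock: 11.35
position: [456.4, 82.1, 60.4]
tcp_rot: [-160.2, 0.2, 164.9]
force: [-1.2, -5.5, 4.0]
finger_gap: 41.8
clock: 11.6
position: [456.2, 81.2, 60.7]
tcp_rot: [-160.1, 0.2, 164.8]
force: [-1.6, -5.3, 4.1]
finger_gap: 39.8
dp [0.014, 0.019, 0.007] rot [0.001, -0.0, -0.008] tcp [453.7  85.8  57.4]
```

```bash
python3 -c "
from h import *
st()
a=shot('top')['img'][205:305,215:325];b=shot('side')['img'][180:270,240:360]
W=np.zeros((400,800,3),np.uint8);a=cv2.resize(a,(440,400),interpolation=2);b=cv2.resize(b,(360,270),interpolation=2);W[:400,:440]=a;W[:270,440:]=b;save(W,'g3');prof(45,70);prof(-70,-30)"
```

```text
11.6 [456.2  81.2  60.7] [-160.1    0.2  164.8] [-1.6 -5.3  4.1] 39.8
top [(-110, 9, 29, 33, 35, 43), (-40, 6, 27, 28, 30, 190), (-20, 6, 28, 30, 34, 161), (-10, 6, 26, 29, 32, 193), (0, 10, 26, 30, 31, 183), (20, 11, 23, 29, 29, 164), (40, 6, 25, 27, 29, 152)]
side [(-120, 12, 27, 29, 34, 86), (-110, 20, 27, 29, 35, 123), (-100, 17, 27, 30, 31, 129), (-90, 21, 25, 28, 31, 152), (-80, 17, 26, 28, 31, 174), (-70, 19, 27, 28, 31, 184), (-60, 16, 27, 28, 31, 193), (-50, 17, 24, 27, 30, 194), (-40, 15, 26, 27, 31, 193), (-30, 12, 25, 27, 29, 187), (-20, 9, 26, 27, 28, 154), (-10, 8, 26, 27, 28, 174)]
top [(-120, 11, 29, 31, 35, 52), (-110, 15, 29, 32, 35, 35), (-80, 13, 26, 27, 28, 167), (-70, 15, 26, 27, 29, 187), (-60, 21, 26, 28, 30, 191), (-50, 26, 24, 28, 30, 196), (-40, 32, 26, 28, 32, 204), (-30, 31, 24, 27, 31, 206), (-20, 34, 24, 27, 32, 185), (-10, 36, 25, 28, 32, 204), (0, 33, 25, 29, 33, 194), (10, 33, 26, 28, 31, 191), (20, 28, 26, 29, 32, 171), (30, 25, 25, 29, 32, 156), (40, 11, 28, 29, 31, 132), (80, 6, 26, 27, 28, 104)]
side [(-140, 7, 29, 29, 31, 76), (-130, 15, 28, 29, 30, 94), (-120, 18, 28, 29, 31, 104), (-110, 29, 26, 29, 31, 122), (-100, 30, 26, 29, 31, 141), (-90, 28, 26, 28, 31, 168), (-80, 30, 25, 28, 31, 187), (-70, 27, 25, 28, 30, 197), (-60, 28, 25, 27, 30, 205), (-50, 27, 25, 27, 30, 205), (-40, 23, 25, 27, 29, 206), (-30, 20, 26, 27, 28, 202), (-20, 16, 25, 27, 28, 185), (-10, 13, 25, 27, 27, 187), (0, 6, 26, 27, 27, 188)]
```

View pics/g3.png

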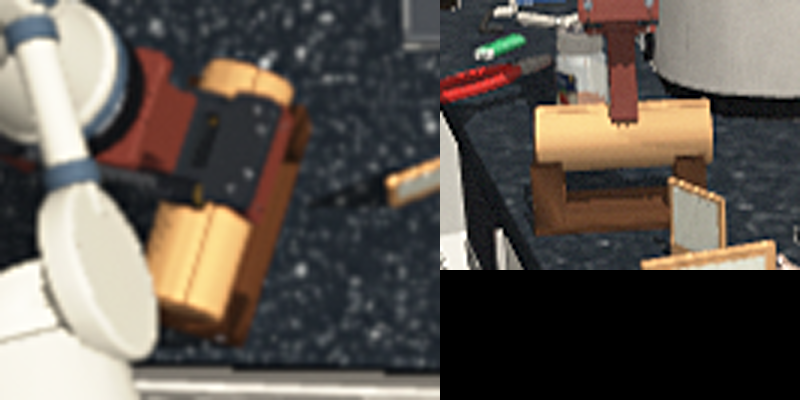

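```bash
python3 -c "
from h import *
d=np.load('side.npz');P=pts(d)
for v in range(204,232,2): print(v,[ (d['img'][v,u].tolist(),P[v,u].round().astype(int).tolist()) for u in (301,)], d['img'][v,290].tolist())
s=get_state();R=Ro.from_euler('xyz',s['tcp_rot'],degrees=True).as_matrix()
f=240/np.tan(np.radians(d['vfov'])/2)
def px(X): c=d['R']@X+d['t'];return (c[:2]/c[2]*f+[d['cx'],d['cy']]).round(1)
for o in ([0,0,0],[0,-20,0],[0,20,0],[0,-20,-19]): print(o,(s['position']+R@o).round(),px(s['position']+R@o))
"
```

```text
204 [([136, 77, 64], [454, 72, 137])] [189, 191, 178]
206 [([133, 69, 59], [454, 72, 132])] [198, 194, 182]
208 [([135, 74, 63], [453, 71, 127])] [202, 199, 187]
210 [([133, 75, 60], [452, 67, 123])] [192, 183, 168]
212 [([132, 70, 62], [452, 71, 116])] [174, 131, 107]
214 [([137, 78, 65], [452, 69, 112])] [197, 150, 118]
216 [([136, 76, 65], [451, 66, 108])] [250, 214, 143]
218 [([145, 82, 68], [450, 63, 103])] [248, 211, 143]
220 [([86, 61, 44], [450, 64, 98])] [251, 219, 149]
222 [([253, 205, 139], [450, 68, 91])] [251, 219, 148]
224 [([234, 187, 129], [450, 68, 86])] [246, 207, 141]
226 [([234, 186, 125], [449, 64, 82])] [239, 194, 133]
228 [([201, 152, 103], [447, 59, 78])] [220, 163, 112]
230 [([178, 133, 92], [448, 65, 71])] [182, 140, 96]
[0, 0, 0] [456.  81.  61.] [302.3 231.1]
[0, -20, 0] [451.  63.  67.] [302.3 231.2]
[0, 20, 0] [461.  99.  54.] [302.3 230.9]
[0, -20, -19] [453.  69.  85.] [301.9 223.8]
```

```bash
python3 -c "
from h import *
d=np.load('side.npz')
f=240/np.tan(np.radians(d['vfov'])/2)
def px(X): c=d['R']@np.array(X)+d['t'];return (c[:2]/c[2]*f+[d['cx'],d['cy']]).round(1)
R=Rt(165.8,30).as_matrix()
for y in(-50,0,50): print('s1',px(np.array([464.6,127.6,138.7])+R@[0,y,0]))
R=Rt(161.8,0).as_matrix()
for y in(-50,0,50): print('start',px(np.array([186.8,569.8,192.5])+R@[0,y,0]))
for n,b in(('side0',(120,165,150,200)),('s1',None)):
    im=cv2.imread('pics/'+n+'.png')
    if b is None: im=im[::2,::2]; b=(55,80,80,115)
    c=im[b[0]:b[1],b[2]:b[3]].astype(int); m=(c[...,2]>c[...,0]+35)&(c[...,2]<170);v,u=np.nonzero(m)
    o=(0,0) if n=='side0' else (200,120)
    for uu in sorted(set(u)): print(n,uu+b[2]+o[0],v[u==uu].max()+b[0]+o[1],end=' | ')
    print()
"
```

```text
s1 [299.1 192.4]
s1 [299.1 196.9]
s1 [299.1 201.1]
start [174.3 157.9]
start [178.8 154.6]
start [183.  151.5]
side0 155 122 | side0 156 123 | side0 157 123 | side0 158 123 | side0 159 123 | side0 160 123 | side0 161 123 | side0 162 123 | side0 163 124 | side0 164 124 | side0 165 126 | side0 166 132 | side0 167 138 | side0 168 144 | side0 169 148 | side0 170 148 | side0 171 148 | side0 172 148 | side0 173 148 | side0 174 148 | side0 175 148 | side0 176 124 | side0 177 124 | side0 178 124 | side0 179 124 | side0 180 124 | side0 181 125 | side0 182 125 | side0 184 139 | 
s1 292 181 | s1 293 184 | s1 294 181 | s1 295 181 | s1 296 181 | s1 297 181 | s1 298 181 | s1 299 181 | s1 300 181 | s1 301 181 | s1 302 190 |
```

The view shows the −y fingertip ending near (622,122) in the crop. Depth puts that at z≈97, whereas the reported TCP implies 67. So the real finger ends sit about 30 mm short of the reported TCP, which explains the small gaps: I have been pinching the bar above its axis. I'll release, back off, and measure the tip in the tool frame.

```bash
python3 -m pendant '[{"dp":[0,0,0],"rotation":[0,0,0],"hand":87.8},{"dp":[0,0,0],"rotation":[0,0,0],"hand":87.8},{"dp":[0,0,0],"rotation":[0,0,0],"hand":87.8},{"dp":[0,0,-0.2],"rotation":[0,0,0],"hand":87.8},{"dp":[0,0,-0.4],"rotation":[0,0,0],"hand":87.8},{"dp":[0,0,-0.4],"rotation":[0,0,0],"hand":87.8},{"dp":[0,0,-0.4],"rotation":[0,0,0],"hand":87.8}]'; python3 -c "
from h import *
for n in('side','top'):
    d=shot(n);P=pts(d);s=get_state();R=Ro.from_euler('xyz',s['tcp_rot'],degrees=True).as_matrix()
    L=(P-s['position'])@R; q=L.reshape(-1,3);c=d['img'].reshape(-1,3).astype(int)
    m=(abs(q[:,0])<30)&(abs(q[:,1])<75)&(q[:,2]<25)&(q[:,2]>-150)&(c[:,0]>c[:,2]+25)
    k=q[m];print(n,m.sum(),s['position'].round(1))
    for lo in range(-100,25,8):
        j=k[(k[:,2]>=lo)&(k[:,2]<lo+8)]
        if len(j): print(lo,len(j),j[:,0].min().round(),j[:,0].max().round(),'y',j[:,1].min().round(),j[:,1].max().round())
delta(BAR,YB,20,0)
"
```

```text
clock: 12.58
position: [464.6, 115.2, 152.9]
tcp_rot: [-160.2, 0.1, 164.9]
force: [0.2, 0.2, 0.8]
finger_gap: 87.9
side 369 [464.2 114.9 152.3]
-100 33 -10.0 12.0 y -63.0 -54.0
-92 31 -10.0 10.0 y -62.0 -54.0
-84 30 -9.0 11.0 y -62.0 -51.0
-76 31 -9.0 11.0 y -60.0 -51.0
-68 28 -9.0 11.0 y -59.0 -52.0
-60 29 -10.0 12.0 y -58.0 -49.0
-52 34 -10.0 12.0 y -57.0 -49.0
-44 30 -10.0 10.0 y -58.0 -49.0
-36 27 -10.0 12.0 y -56.0 50.0
top 77 [464.  114.7 152.1]
-68 4 -6.0 8.0 y -55.0 -53.0
-60 16 -12.0 10.0 y -54.0 -51.0
-52 17 -12.0 10.0 y -55.0 -46.0
-44 23 -12.0 10.0 y -54.0 -46.0
-36 9 -12.0 10.0 y -53.0 -49.0
dp [0.01, 0.014, 0.398] rot [0.001, -0.002, -0.006] tcp [453.7  85.8  57.4]
```

The finger ends lie about 30 mm behind the reported TCP, centred in x and y. I'll use an effective offset of 48.7 mm from here.

```bash
sed -i 's/^BAR=/grasp_offset=48.7\nBAR=/' h.py; python3 -c "
from h import *
delta(BAR,YB,20,0)
for p in range(-10,-81,-10): f=np.radians(p);print(p,(48.7/250*np.array([-np.sin(f),np.cos(f)-1])).round(3),round(p/90,3))"
```

```text
dp [0.01, 0.013, 0.518] rot [0.001, -0.002, -0.006] tcp [451.1  75.9  29.2]
-10 [ 0.034 -0.003] -0.111
-20 [ 0.067 -0.012] -0.222
-30 [ 0.097 -0.026] -0.333
-40 [ 0.125 -0.046] -0.444
-50 [ 0.149 -0.07 ] -0.556
-60 [ 0.169 -0.097] -0.667
-70 [ 0.183 -0.128] -0.778
-80 [ 0.192 -0.161] -0.889
```

```bash
python3 -m pendant '[{"dp":[0.01,0.013,0.2],"rotation":[0,0,-0.006],"hand":87.8},{"dp":[0.01,0.013,0.36],"rotation":[0,0,-0.006],"hand":87.8},{"dp":[0.01,0.013,0.46],"rotation":[0,0,-0.006],"hand":87.8},{"dp":[0.01,0.013,0.515],"rotation":[0,0,-0.006],"hand":87.8},{"dp":[0.01,0.013,0.515],"rotation":[0,0,-0.006],"hand":40},{"dp":[0.01,0.013,0.515],"rotation":[0,0,-0.006],"hand":40},{"dp":[0.01,0.013,0.515],"rotation":[0,0,-0.006],"hand":40},{"dp":[0.01,0.013,0.515],"rotation":[0,0,-0.006],"hand":40}]';  python3 -m pendant '[{"dp":[0,0,0],"rotation":[0,0,0],"hand":40},{"dp":[0,0,0],"rotation":[0,0,0],"hand":40}]';python3 -c "
from h import *
delta(BAR,YB,20,0)"
```

```text
clock: 13.68
position: [452.9, 77.1, 32.6]
tcp_rot: [-160.3, 0.1, 165.4]
force: [0.9, 1.6, 1.7]
finger_gap: 55.1
clock: 13.92
position: [452.9, 77.0, 32.6]
tcp_rot: [-160.3, 0.1, 165.4]
force: [1.7, 4.4, 3.6]
finger_gap: 55.6
dp [0.006, -0.001, 0.015] rot [0.003, 0.001, -0.001] tcp [451.1  75.9  29.2]
```

Gap 55.6, a true diametral grip. Roll 60° towards −y.

```bash
python3 -m pendant '[{"dp":[0,0.034,-0.003],"rotation":[-0.111,0,0],"hand":40},{"dp":[0,0.067,-0.012],"rotation":[-0.222,0,0],"hand":40},{"dp":[0,0.097,-0.026],"rotation":[-0.333,0,0],"hand":40},{"dp":[0,0.125,-0.046],"rotation":[-0.444,0,0],"hand":40},{"dp":[0,0.149,-0.07],"rotation":[-0.556,0,0],"hand":40},{"dp":[0,0.169,-0.097],"rotation":[-0.667,0,0],"hand":40},{"dp":[0,0.169,-0.097],"rotation":[-0.667,0,0],"hand":40}]'; python3 -m pendant '[{"dp":[0,0,0],"rotation":[0,0,0],"hand":87.8},{"dp":[0,0,0],"rotation":[0,0,0],"hand":87.8},{"dp":[0,0,0],"rotation":[0,0,0],"hand":87.8},{"dp":[0,0,-0.2],"rotation":[0,0,0],"hand":87.8},{"dp":[0,0,-0.4],"rotation":[0,0,0],"hand":87.8},{"dp":[0,0,-0.56],"rotation":[0,0,0],"hand":87.8},{"dp":[0,0,-0.56],"rotation":[0,0,0],"hand":87.8}]'; python3 -c "
from h import *
st()
a=shot('top')['img'][205:305,215:325];b=shot('side')['img'][180:270,240:360]
W=np.zeros((400,800,3),np.uint8);a=cv2.resize(a,(440,400),interpolation=2);b=cv2.resize(b,(360,270),interpolation=2);W[:400,:440]=a;W[:270,440:]=b;save(W,'roll3');prof(-68,68)"
```

```text
clock: 14.8
position: [464.4, 120.8, 40.0]
tcp_rot: [139.6, -0.1, 165.1]
force: [-1.1, -2.8, 3.7]
finger_gap: 55.3
clock: 15.68
position: [442.6, 34.0, 149.4]
tcp_rot: [139.8, 0.2, 165.3]
force: [0.4, -0.5, 0.0]
finger_gap: 88.0
15.675 [442.6  34.  149.4] [139.8   0.2 165.3] [ 0.4 -0.5  0. ] 88.0
top [(-120, 22, 29, 31, 34, 36), (-110, 27, 28, 32, 35, 36), (-100, 13, 26, 27, 34, 64), (-90, 12, 26, 27, 28, 77), (-80, 41, 26, 27, 28, 91), (-70, 51, 24, 27, 29, 90), (-60, 57, 24, 27, 29, 88), (-50, 91, 24, 27, 31, 174), (-40, 95, 24, 28, 31, 141), (-30, 110, 24, 28, 31, 116), (-20, 107, 24, 29, 31, 175), (-10, 103, 23, 27, 31, 128), (10, 15, 22, 27, 30, 153), (20, 158, 17, 26, 30, 149), (30, 131, 12, 26, 30, 135), (40, 103, 8, 28, 30, 117), (50, 76, 7, 28, 30, 110), (60, 37, 6, 28, 29, 102), (70, 21, 6, 28, 29, 98), (80, 8, 5, 6, 28, 110), (90, 11, 5, 6, 34, 114), (100, 29, 6, 33, 35, 42)]
side [(-150, 26, 28, 29, 30, 75), (-140, 23, 28, 29, 30, 86), (-130, 42, 27, 29, 30, 98), (-120, 77, 26, 28, 31, 102), (-110, 86, 26, 28, 31, 106), (-100, 86, 26, 29, 31, 138), (-90, 108, 26, 28, 31, 148), (-80, 103, 26, 29, 31, 156), (-70, 98, 25, 27, 30, 179), (-60, 100, 25, 28, 30, 187), (-50, 83, 25, 27, 30, 188), (-40, 77, 25, 27, 30, 106), (-30, 61, 25, 27, 29, 195), (-20, 34, 25, 27, 29, 119), (-10, 17, 25, 26, 27, 139), (20, 26, 24, 25, 26, 137), (30, 7, 25, 26, 27, 202)]
```

View pics/roll3.png

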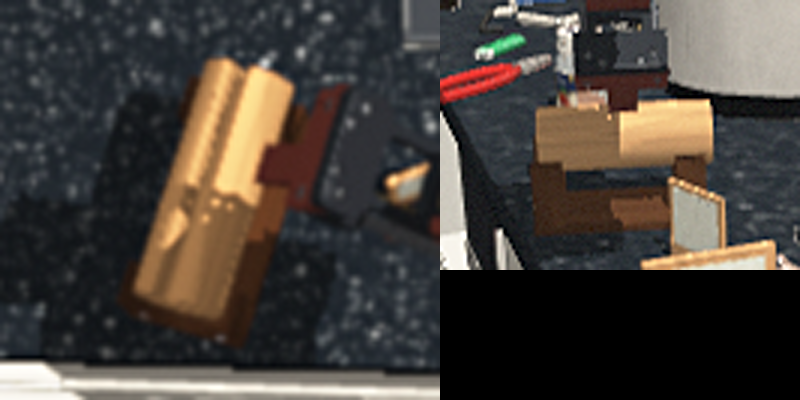

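The slot now shows along the top at (230,90), turned a bit towards +y. I'll fit the visible slot wall to get the angle.

```bash
cat >> h.py <<'E'
def slot():
    d=np.load('top.npz');q=pts(d).reshape(-1,3);e=q[:,:2]-BAR[:2];a=np.radians(14.5)
    s=e@[np.cos(a),-np.sin(a)];l=e@[np.sin(a),np.cos(a)];z=q[:,2]-75;r=np.hypot(l,z);m=(abs(s)<68)&(r<21)&(z>-5)
    x=np.stack([l,z],1)[m].astype(np.float32);print(len(x))
    for lo in range(-5,25,3):
        j=x[(x[:,1]>=lo)&(x[:,1]<lo+3)]
        if len(j): print(lo,len(j),np.percentile(j[:,0],[10,50,90]).round(1))
    k=x[(x[:,1]>6)];vx,vz,x0,z0=cv2.fitLine(k,cv2.DIST_HUBER,0,.01,.01).ravel();print('wall dir',np.degrees(np.arctan2(vx*np.sign(vz),abs(vz))),'offset',x0,z0)
    # lips: rim pixels z>22 gap in l
    m=(abs(s)<68)&(r>25)&(r<31)&(abs(l)<24)&(z>12);h=np.histogram(l[m],np.arange(-24,25,2));print(list(zip(h[1].astype(int).tolist(),h[0].tolist())))
E
python3 -c "
from h import *
slot()"
```

```text
190
-5 6 [4.7 5.3 6.3]
-2 20 [4.5 5.4 6.8]
1 26 [4.1 5.5 6.9]
4 34 [4.  6.4 7.8]
7 24 [4.9 7.2 8.5]
10 25 [6.7 7.6 9.4]
13 21 [6.9 8.4 9.6]
16 29 [7.6 8.6 9.9]
19 5 [-2.2 -0.4  4.3]
wall dir 9.428725 offset 7.806157 12.694208
[(-24, 33), (-22, 45), (-20, 38), (-18, 36), (-16, 40), (-14, 28), (-12, 35), (-10, 37), (-8, 31), (-6, 25), (-4, 39), (-2, 23), (0, 2), (2, 0), (4, 0), (6, 1), (8, 19), (10, 26), (12, 37), (14, 35), (16, 31), (18, 36), (20, 37), (22, 33)]
```

All three cues agree (wall 9.4°, lips 8.2° and 10.6°): the slot is about 9.5° towards +y. I'll re-grip vertically and roll 9.5° more.

```bash
python3 -c "
from h import *
delta(BAR,YB,0,130)"
```

```text
dp [0.003, 0.202, 0.12] rot [0.447, -0.0, -0.001] tcp [455.3  92.  156.3]
```

```bash
python3 -m pendant '[{"dp":[0,0.06,0.02],"rotation":[0.11,0,0],"hand":87.8},{"dp":[0,0.12,0.05],"rotation":[0.22,0,0],"hand":87.8},{"dp":[0,0.16,0.08],"rotation":[0.33,0,0],"hand":87.8},{"dp":[0.003,0.202,0.12],"rotation":[0.447,0,0],"hand":87.8},{"dp":[0.003,0.202,0.12],"rotation":[0.447,0,0],"hand":87.8}]'; python3 -c "
from h import *
delta(BAR,YB,0,0)"
```

```text
clock: 16.4
position: [454.1, 97.8, 154.8]
tcp_rot: [-179.9, -0.2, 166.1]
force: [0.3, -0.8, -0.3]
finger_gap: 87.9
dp [-0.012, -0.021, 0.514] rot [-0.001, -0.002, 0.007] tcp [455.3  92.   26.3]
```

```bash
python3 -m pendant '[{"dp":[0,-0.01,0.1],"rotation":[0,0,0.005],"hand":87.8},{"dp":[0,-0.01,0.2],"rotation":[0,0,0.005],"hand":87.8},{"dp":[0,-0.01,0.2],"rotation":[0,0,0.005],"hand":87.8}]'; python3 -c "
from h import *
delta(BAR,YB,0,0)"
```

```text
clock: 16.77
position: [452.6, 88.7, 103.3]
tcp_rot: [-179.9, -0.4, 164.9]
force: [0.3, 0.0, 0.5]
finger_gap: 87.7
dp [-0.009, 0.016, 0.308] rot [-0.001, -0.004, -0.006] tcp [455.3  92.   26.3]
```

```bash
python3 -m pendant '[{"dp":[-0.008,0.013,0.17],"rotation":[0,0,-0.005],"hand":87.8},{"dp":[-0.008,0.013,0.27],"rotation":[0,0,-0.005],"hand":87.8},{"dp":[-0.008,0.013,0.305],"rotation":[0,0,-0.005],"hand":87.8},{"dp":[-0.008,0.013,0.305],"rotation":[0,0,-0.005],"hand":87.8},{"dp":[-0.008,0.013,0.305],"rotation":[0,0,-0.005],"hand":87.8}]'; python3 -c "
from h import *
delta(BAR,YB,0,0)"
```

```text
clock: 17.4
position: [458.4, 91.8, 32.3]
tcp_rot: [179.9, 0.1, 165.4]
force: [-0.4, 0.1, 0.2]
finger_gap: 87.6
dp [0.012, -0.002, 0.024] rot [0.001, 0.001, -0.001] tcp [455.3  92.   26.3]
```

```bash
python3 -m pendant '[{"dp":[0.01,0,0.02],"rotation":[0,0,0],"hand":87.8},{"dp":[0.01,0,0.02],"rotation":[0,0,0],"hand":40},{"dp":[0.01,0,0.02],"rotation":[0,0,0],"hand":40},{"dp":[0.01,0,0.02],"rotation":[0,0,0],"hand":40},{"dp":[0.01,0,0.02],"rotation":[0,0,0],"hand":40},{"dp":[0.01,0,0.02],"rotation":[0,0,0],"hand":40},{"dp":[0.01,0,0.02],"rotation":[0,0,0],"hand":40}]';python3 -m pendant '[{"dp":[0,0.016,-0.001],"rotation":[-0.053,0,0],"hand":40},{"dp":[0,0.032,-0.003],"rotation":[-0.105,0,0],"hand":40},{"dp":[0,0.032,-0.003],"rotation":[-0.105,0,0],"hand":40},{"dp":[0,0.032,-0.003],"rotation":[-0.105,0,0],"hand":40}]'
```

```text
clock: 18.27
position: [455.1, 92.3, 25.8]
tcp_rot: [180.0, -0.0, 165.4]
force: [-1.2, -1.5, 1.7]
finger_gap: 55.5
clock: 18.77
position: [457.2, 100.0, 26.4]
tcp_rot: [170.6, 0.0, 165.4]
force: [-0.4, -0.9, 0.1]
finger_gap: 55.5
```

```bash
python3 -m pendant '[{"dp":[0,0,0],"rotation":[0,0,0],"hand":87.8},{"dp":[0,0,0],"rotation":[0,0,0],"hand":87.8},{"dp":[0,0,0],"rotation":[0,0,0],"hand":87.8},{"dp":[0,0,-0.2],"rotation":[0,0,0],"hand":87.8},{"dp":[0,0,-0.4],"rotation":[0,0,0],"hand":87.8},{"dp":[0,0,-0.56],"rotation":[0,0,0],"hand":87.8},{"dp":[0,0,-0.56],"rotation":[0,0,0],"hand":87.8}]'; python3 -c "
from h import *
C=[420,-236.5,82];delta(C,180,0,150)"
```

```text
clock: 19.65
position: [453.0, 77.6, 168.6]
tcp_rot: [170.5, 0.4, 165.4]
force: [-0.4, 0.2, 0.2]
finger_gap: 88.0
dp [-0.19, -1.222, -0.264] rot [0.105, 0.018, -0.162] tcp [ 420.  -236.5  183.3]
```

```bash
python3 -m pendant '[{"dp":[-0.16,-0.98,-0.2],"rotation":[0.105,0.018,-0.15],"hand":60},{"dp":[-0.16,-0.98,-0.2],"rotation":[0.105,0.018,-0.15],"hand":60},{"dp":[-0.16,-0.98,-0.2],"rotation":[0.105,0.018,-0.15],"hand":60},{"dp":[-0.16,-0.98,-0.2],"rotation":[0.105,0.018,-0.15],"hand":60},{"dp":[-0.16,-0.98,-0.2],"rotation":[0.105,0.018,-0.15],"hand":60},{"dp":[-0.16,-0.98,-0.2],"rotation":[0.105,0.018,-0.15],"hand":60}]'; python3 -c "
from h import *
shot('top');slot()
C=[420,-236.5,82];delta(C,179.2,0,70)"
```

```text
clock: 20.4
position: [426.7, -173.6, 172.3]
tcp_rot: [179.9, -0.6, 178.9]
force: [-0.4, 0.1, -0.2]
finger_gap: 60.2
212
-5 2 [2.  3.6 5.1]
-2 36 [0.9 2.8 5.9]
1 62 [0.4 2.8 5.6]
4 36 [-0.2  3.3  5.6]
7 27 [-0.4  5.1  6. ]
10 14 [5.  5.9 6.3]
13 9 [5.3 6.1 6.4]
16 16 [4.9 5.8 7.8]
19 10 [-4.7  5.2  6.1]
wall dir 4.030239 offset 5.324135 12.58107
[(-24, 45), (-22, 45), (-20, 39), (-18, 43), (-16, 38), (-14, 35), (-12, 36), (-10, 44), (-8, 28), (-6, 19), (-4, 0), (-2, 0), (0, 0), (2, 0), (4, 8), (6, 23), (8, 34), (10, 26), (12, 40), (14, 31), (16, 35), (18, 35), (20, 36), (22, 36)]
dp [0.021, -0.255, 0.277] rot [0.001, -0.006, -0.002] tcp [ 420.  -236.5  103.3]
```

The slot now faces up: lips at l≈−5 and +4.8, and the wall at +5.9 at every height, so within about 1–2°. On to the board.

```bash
python3 -m pendant '[{"dp":[0.02,-0.24,0.1],"rotation":[0,-0.006,0],"hand":60},{"dp":[0.02,-0.252,0.2],"rotation":[0,-0.006,0],"hand":60},{"dp":[0.02,-0.252,0.26],"rotation":[0,-0.006,0],"hand":60},{"dp":[0.02,-0.252,0.26],"rotation":[0,-0.006,0],"hand":60},{"dp":[0.02,-0.252,0.26],"rotation":[0,-0.006,0],"hand":60}]'; python3 -c "
from h import *
C=[420,-236.5,82];delta(C,179.2,0,0)"
```

```text
clock: 21.08
position: [421.1, -236.1, 109.7]
tcp_rot: [-180.0, 0.1, 179.1]
force: [0.2, 0.3, 0.6]
finger_gap: 60.1
dp [0.005, -0.002, 0.305] rot [-0.0, 0.001, -0.001] tcp [ 420.  -236.5   33.3]
```

```bash
python3 -m pendant '[{"dp":[0,0,0.15],"rotation":[0,0,0],"hand":60},{"dp":[0.004,-0.001,0.25],"rotation":[0,0,0],"hand":60},{"dp":[0.004,-0.001,0.3],"rotation":[0,0,0],"hand":60},{"dp":[0.004,-0.001,0.3],"rotation":[0,0,0],"hand":60},{"dp":[0.004,-0.001,0.3],"rotation":[0,0,0],"hand":0},{"dp":[0.004,-0.001,0.3],"rotation":[0,0,0],"hand":0},{"dp":[0.004,-0.001,0.3],"rotation":[0,0,0],"hand":0},{"dp":[0.004,-0.001,0.3],"rotation":[0,0,0],"hand":0}]'; python3 -m pendant '[{"dp":[0,0,0],"rotation":[0,0,0],"hand":0},{"dp":[0,0,0],"rotation":[0,0,0],"hand":0},{"dp":[0,0,0],"rotation":[0,0,0],"hand":0}]'
```

```text
clock: 22.08
position: [419.5, -237.1, 33.8]
tcp_rot: [180.0, 0.1, 179.0]
force: [0.7, -0.5, -0.1]
finger_gap: 23.2
clock: 22.45
position: [419.3, -237.1, 33.5]
tcp_rot: [180.0, 0.0, 179.0]
force: [-0.4, -0.7, 0.5]
finger_gap: 5.8
```

Board gripped (5.8 mm). Lift.

```bash
python3 -m pendant '[{"dp":[0,0,-0.15],"rotation":[0,0,0],"hand":0},{"dp":[0,0,-0.3],"rotation":[0,0,0],"hand":0},{"dp":[0,0,-0.45],"rotation":[0,0,0],"hand":0},{"dp":[0,0,-0.6],"rotation":[0,0,0],"hand":0},{"dp":[0,0,-0.6],"rotation":[0,0,0],"hand":0},{"dp":[0,0,-0.6],"rotation":[0,0,0],"hand":0}]'; python3 -c "
from h import *
delta(BAR+[0,0,100],YB,0,0)
"
```

```text
clock: 23.2
position: [419.0, -236.9, 182.1]
tcp_rot: [179.9, -0.0, 179.0]
force: [0.4, -0.6, -0.7]
finger_gap: 5.9
dp [-0.122, 1.318, 0.225] rot [0.001, -0.001, 0.15] tcp [455.3  92.  126.3]
```

```bash
python3 -m pendant '[{"dp":[-0.02,0.16,0],"rotation":[0,0,0.03],"hand":0},{"dp":[-0.04,0.32,0],"rotation":[0,0,0.06],"hand":0},{"dp":[-0.06,0.48,0],"rotation":[0,0,0.09],"hand":0},{"dp":[-0.08,0.64,0],"rotation":[0,0,0.12],"hand":0},{"dp":[-0.1,0.8,0],"rotation":[0,0,0.15],"hand":0},{"dp":[-0.12,0.95,0],"rotation":[0,0,0.15],"hand":0},{"dp":[-0.12,0.98,0],"rotation":[0,0,0.15],"hand":0}]'; python3 -c "
from h import *
delta(BAR+[0,0,150],YB,0,0)
"
```

```text
clock: 24.08
position: [452.9, 9.0, 181.4]
tcp_rot: [180.0, -0.2, 165.6]
force: [-0.3, -1.3, -0.3]
finger_gap: 5.8
dp [0.073, 0.324, 0.021] rot [0.0, -0.002, 0.002] tcp [455.3  92.  176.3]
```

```bash
python3 -m pendant '[{"dp":[0.02,0.12,0],"rotation":[0,0,0.002],"hand":0},{"dp":[0.05,0.24,0],"rotation":[0,0,0.002],"hand":0},{"dp":[0.07,0.322,0],"rotation":[0,0,0.002],"hand":0},{"dp":[0.073,0.322,0],"rotation":[0,0,0.002],"hand":0},{"dp":[0.073,0.322,0],"rotation":[0,0,0.002],"hand":0},{"dp":[0.073,0.322,0],"rotation":[0,0,0.002],"hand":0}]'; python3 -c "
from h import *
delta(BAR+[0,0,105],YB,0,0)
"
```

```text
clock: 24.82
position: [456.2, 88.8, 183.4]
tcp_rot: [180.0, 0.0, 165.2]
force: [-0.3, 0.1, -0.7]
finger_gap: 5.9
dp [0.007, 0.012, 0.209] rot [0.0, 0.0, -0.003] tcp [455.3  92.  131.3]
```

```bash
python3 -m pendant '[{"dp":[0.005,0.012,0.08],"rotation":[0,0,-0.003],"hand":0},{"dp":[0.005,0.012,0.16],"rotation":[0,0,-0.003],"hand":0},{"dp":[0.005,0.012,0.19],"rotation":[0,0,-0.003],"hand":0},{"dp":[0.005,0.012,0.19],"rotation":[0,0,-0.003],"hand":0},{"dp":[0.005,0.012,0.19],"rotation":[0,0,-0.003],"hand":0}]'; python3 -c "
from h import *
delta(BAR+[0,0,77],YB,0,0)
a=shot('top')['img'][205:305,215:325];b=shot('side')['img'][150:260,250:350]
W=np.zeros((440,800,3),np.uint8);a=cv2.resize(a,(400,364),interpolation=2);b=cv2.resize(b,(400,440),interpolation=2);W[:364,:400]=a;W[:,400:]=b;save(W,'ins')
q=pts(np.load('side.npz'))[150:260,250:350].reshape(-1,3);e=q[:,:2]-BAR[:2];t=np.radians(14.5);l=e@[np.sin(t),np.cos(t)];s=e@[np.cos(t),-np.sin(t)]
m=(abs(l)<15)&(abs(s)>16)&(abs(s)<55)&(q[:,2]>112)&(q[:,2]<160)
for k in (112,122,132,142):
  j=m&(q[:,2]>=k)&(q[:,2]<k+10);print(k,j.sum(),np.percentile(l[j],[10,50,90]).round(1))
print('ends',np.percentile(s[m],[1,99]), 'yaw',np.polyfit(s[m],l[m],1))"
```

```text
clock: 25.45
position: [456.1, 93.0, 137.0]
tcp_rot: [179.9, 0.1, 165.6]
force: [-0.4, -0.2, 0.0]
finger_gap: 6.1
dp [0.002, -0.005, 0.135] rot [0.001, 0.001, 0.001] tcp [455.3  92.  103.3]
112 82 [-4.5 -2.2  0.4]
122 84 [-5.  -2.6  0.4]
132 87 [-5.2 -2.7  0.5]
142 83 [-4.8 -2.  -0.1]
ends [-42.94191316  45.0862181 ] yaw [ 0.00324887 -2.38989475]
```

View pics/ins.png

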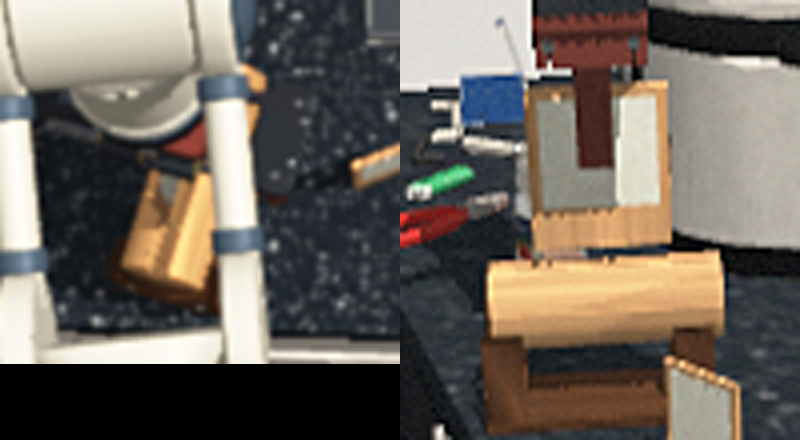

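The board (600,165 in the right crop) hangs upright just above the bar. It is centred along the bar (−43 to +45 mm), parallel to it, and its middle is about 0.6 mm off the slot's. I'll lower it.

```bash
python3 -m pendant '[{"dp":[0.002,-0.003,0.03],"rotation":[0,0,0],"hand":0},{"dp":[0.002,-0.003,0.06],"rotation":[0,0,0],"hand":0},{"dp":[0.002,-0.003,0.08],"rotation":[0,0,0],"hand":0},{"dp":[0.002,-0.003,0.08],"rotation":[0,0,0],"hand":0}]'; python3 -c "
from h import *
delta(BAR+[0,0,77],YB,0,0)"
```

```text
clock: 26.05
position: [454.7, 92.4, 115.4]
tcp_rot: [180.0, -0.0, 165.6]
force: [0.2, 0.9, -0.1]
finger_gap: 5.8
dp [-0.003, -0.001, 0.049] rot [0.0, -0.0, 0.001] tcp [455.3  92.  103.3]
```

Board bottom is at about 90, inside the slot, and there's no contact force. Continue.

```bash
python3 -m pendant '[{"dp":[0,0,0.02],"rotation":[0,0,0],"hand":0},{"dp":[0,0,0.035],"rotation":[0,0,0],"hand":0},{"dp":[0,0,0.046],"rotation":[0,0,0],"hand":0},{"dp":[0,0,0.048],"rotation":[0,0,0],"hand":0},{"dp":[0,0,0.048],"rotation":[0,0,0],"hand":0}]'
```

```text
clock: 26.68
position: [455.1, 92.5, 104.3]
tcp_rot: [180.0, 0.0, 165.6]
force: [0.5, -0.2, -0.7]
finger_gap: 5.7
```

```bash
python3 -m pendant '[{"dp":[0,0,0.005],"rotation":[0,0,0],"hand":0},{"dp":[0,0,0.005],"rotation":[0,0,0],"hand":0},{"dp":[0,0,0.005],"rotation":[0,0,0],"hand":20},{"dp":[0,0,0.005],"rotation":[0,0,0],"hand":40},{"dp":[0,0,0.005],"rotation":[0,0,0],"hand":60},{"dp":[0,0,0.005],"rotation":[0,0,0],"hand":60},{"dp":[0,0,0.005],"rotation":[0,0,0],"hand":60}]'; python3 -m pendant '[{"dp":[0,0,-0.15],"rotation":[0,0,0],"hand":60},{"dp":[0,0,-0.35],"rotation":[0,0,0],"hand":60},{"dp":[0,0,-0.5],"rotation":[0,0,0],"hand":60},{"dp":[0,-0.2,-0.55],"rotation":[0,0,0],"hand":60},{"dp":[0,-0.45,-0.55],"rotation":[0,0,0],"hand":60},{"dp":[0,-0.7,-0.55],"rotation":[0,0,0],"hand":60},{"dp":[0,-0.8,-0.55],"rotation":[0,0,0],"hand":60},{"dp":[0,-0.8,-0.55],"rotation":[0,0,0],"hand":60}]'; python3 -c "
from h import *
a=shot('top')['img'][200:310,220:340];b=shot('side')['img'][150:260,250:350]
W=np.zeros((440,800,3),np.uint8);a=cv2.resize(a,(400,367),interpolation=2);b=cv2.resize(b,(400,440),interpolation=2);W[:367,:400]=a;W[:,400:]=b;save(W,'fin')
for n in('side','top'):
  q=pts(np.load(n+'.npz')).reshape(-1,3);e=q[:,:2]-BAR[:2];t=np.radians(14.5);l=e@[np.sin(t),np.cos(t)];s=e@[np.cos(t),-np.sin(t)]
  m=(abs(l)<18)&(abs(s)<60)&(q[:,2]>112)&(q[:,2]<195);print(n,m.sum(),'z',np.percentile(q[m,2],[1,98]).round(1),'s',np.percentile(s[m],[1,99]).round(1),'tilt',np.degrees(np.arctan(np.polyfit(q[m,2],l[m],1)[0])),np.median(l[m]))
slot()"
```

```text
clock: 27.55
position: [455.1, 92.4, 102.9]
tcp_rot: [180.0, 0.0, 165.6]
force: [0.5, -0.1, 0.2]
finger_gap: 52.4
clock: 28.55
position: [404.7, -102.7, 240.4]
tcp_rot: [180.0, 0.0, 165.4]
force: [0.4, 0.5, 0.0]
finger_gap: 60.0
side 965 z [112.8 181. ] s [-42.9  44.7] tilt 5.381957295014838 3.126468480317543
top 392 z [113.2 186.4] s [-41.6  45.9] tilt 7.13417634696942 5.37900797047743
115
-5 3 [1.9 2.6 5.3]
-2 8 [0.8 1.8 4.1]
1 15 [0.1 2.4 4.6]
4 16 [-0.8  3.2  5.4]
7 11 [-0.8  3.2  5.7]
10 18 [-1.5 -0.4  5.8]
13 21 [-1.6 -0.7  5.5]
16 10 [-3.2 -0.4  5.7]
19 13 [-3.5 -0.5  0.1]
wall dir -13.849046 offset -0.07519702 14.290404
[(-24, 48), (-22, 42), (-20, 38), (-18, 45), (-16, 40), (-14, 34), (-12, 38), (-10, 30), (-8, 25), (-6, 20), (-4, 0), (-2, 9), (0, 10), (2, 2), (4, 0), (6, 12), (8, 10), (10, 6), (12, 9), (14, 10), (16, 9), (18, 9), (20, 9), (22, 12)]
```

View pics/fin.png

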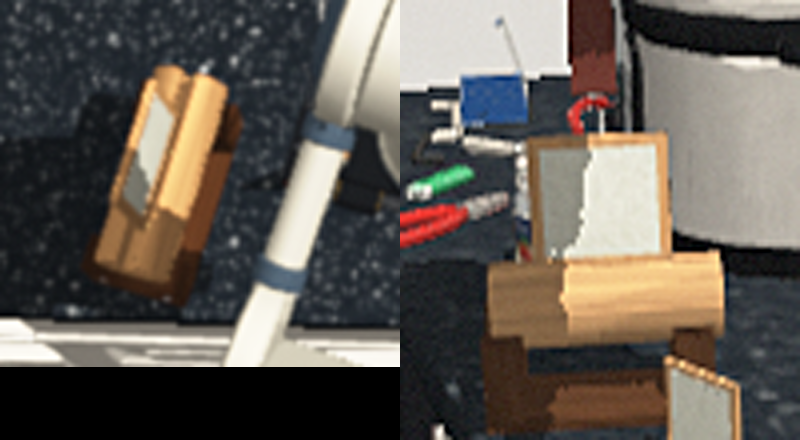

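The board stands in the slot (right crop (600,195)), leaning 5–7° within the slot's play. Its top is at about 183 mm, which matches fully down (78+105). I'll hold for a moment, check that it is still, then hand in.

```bash
python3 -m pendant '[{"dp":[0,-0.05,0],"rotation":[0,0,0],"hand":60},{"dp":[0,-0.05,0],"rotation":[0,0,0],"hand":60},{"dp":[0,-0.05,0],"rotation":[0,0,0],"hand":60},{"dp":[0,-0.05,0],"rotation":[0,0,0],"hand":60},{"dp":[0,-0.05,0],"rotation":[0,0,0],"hand":60},{"dp":[0,-0.05,0],"rotation":[0,0,0],"hand":60}]'; python3 -c "
from h import *
shot('side');T=pts(shot('top'))
for n in('side','top'):
  q=pts(np.load(n+'.npz')).reshape(-1,3);e=q[:,:2]-BAR[:2];t=np.radians(14.5);l=e@[np.sin(t),np.cos(t)]
  m=(abs(l)<18)&(abs(e[:,0])<60)&(q[:,2]>112)&(q[:,2]<195);print(n,m.sum(),np.percentile(q[m,2],98),np.degrees(np.arctan(np.polyfit(q[m,2],l[m],1)[0])),np.median(l[m]))
print(T[238,366].round(),T[240,165].round(),T[247,489].round())
from workcell import finish_job
finish_job()"
```

```text
clock: 29.4
position: [402.0, -113.3, 240.3]
tcp_rot: [180.0, 0.0, 165.6]
force: [0.2, 0.8, 0.4]
finger_gap: 60.2
side 962 180.80595930170156 5.253976340310388 3.219888913749612
top 395 186.85382071844893 7.0577636374558885 5.447688335266346
[ 370. -110.  648.] [476. 339.  99.] [ 491. -457.   54.]
the job is handed in; nothing more can be done
```

I rolled the holder in its cradle until the slot faced up and let go of it. Then I stood the largest recipe board (90 mm, from the storage block) in the slot and handed the job in at about 29 s.

**Slot:** it points up to within about 1–2°, going by its lips and wall in the depth image.

**Board:**
- It is centred along the holder, from −43 to +45 mm.
- Its top is at 181–187 mm, depending on the camera. Fully down would put it at about 183 mm.
- It leans 5–7° towards +y, which is within the slot's play. It did not move between the last two looks.

**Other objects:** the jar and tin read where they started. The arm hid the garlic in the last check, so I did not confirm it there, but the arm never went near it.

**Problems on the way:** the real fingertips end about 30 mm short of the reported TCP. Because of that, my first three grips pinched the bar too high: the first two rolls probably slipped and I gave up the third. I measured the offset and corrected for it, and the later grips held the full diameter. The forces I read stayed below about 10 N.

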